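Loosen two captive thumbscrews and lift the box cover off onto the pad

TASK

Open up the long instrument box: first turn both winged captive thumbscrews on its cover a quarter turn anticlockwise, as far as they go, one after the other, while the cover stays in place. Then take the cover by its pull handle, lift it straight off, and lower it, right way up, onto the black rubber pad, centred and lined up with the pad, letting go only once it is down.

Things in the scene. Friction and masses are not known exactly. Their poses are not given: they have to be found in the camera images.
- cover: Aluminium cover of the long grey box: an upside-down tray, 84 (x) x 190 (y, long) x 19 mm, 0.3 kg. Its 16 mm lips hang outside the box walls with 2 mm play. Origin: mid-point, level with the lips' lower edges, 24 mm above the bench when seated; plate top 19 mm above origin; z up. Lifts straight up once both thumbscrews are loose. (The small box with one thumbscrew and no handle is not part of the job.)
- cover_handle (a point): Middle of the bar of the black pull handle that stands across the cover's centre, 51 mm above the cover's origin; axes as the cover's. The bar is 64 mm long along x, 12 mm wide in y and 12 mm high, with 26 mm of air between it and the plate and a post at each end, 28 mm from the middle. A tall microscope stands to the right of the work: pass in front of it.
- left_thumbscrew (a joint): Turn (rad) of the steel thumbscrew on the cover's y axis at y = +66 mm, about the vertical. 0: tight, wing along the cover's y axis; grows anticlockwise seen from above; free from about 1.15; stop at 1.57, wing along the cover's x. Starts at 0 to 0.12. Light friction (0.05 N m), stays where left. Captive: it stays in the cover.
- right_thumbscrew (a joint): The same for the like thumbscrew at the cover's y = -66 mm. Both wings are flat upright bars 32 mm long and 9 mm thick, from 9 to 32 mm above the plate's top (28 to 51 mm above the cover's origin), centred on the screw's axis, on a slim neck with a 15 mm collar just below the wing and a 20 mm washer at the plate.
- pad: Black rubber pad to lay the cover on: flat, 112 (x) x 222 (y, long) x 4 mm, fixed to the bench. Origin: centre of its underside, on the bench top. The cover goes on it with its long axis along the pad's, either way round; the cover's origin is then 4 mm above the bench.

How it is judged:
On the way, in this order (a step that is already met when the one before it is completed fails the run):
1. both thumbscrews are turned loose (more than 1.15 rad) while the cover is still in place (within 10 mm) (value of joint each of left_thumbscrew, right_thumbscrew above 1.15 rad and distance of cover from where it was at the start of the episode below 0.01 m), for 0.1 s.
2. the cover is down on the pad (within 8 mm), on the spot, while the gripper still holds it (x of cover in the frame of pad between -0.02 and 0.02 m and y of cover in the frame of pad between -0.02 and 0.02 m and angle between the y axis of cover and the y axis of pad, either way round below 0.2 rad and height (world z) of cover below 0.012 m and contact force between the fingers and cover above 0.5 N), for 0.05 s.
At the end, for the whole second after the job is handed in: The cover lies at rest and flat, right way up, on the pad: its centre within 20 mm of the pad's centre along each of the pad's axes, its long axis within 0.2 rad of the pad's, its lower edge within 4 mm of the pad's top, tilt below 0.05 rad; released (x of cover in the frame of pad between -0.02 and 0.02 m and y of cover in the frame of pad between -0.02 and 0.02 m and angle between the y axis of cover and the y axis of pad, either way round below 0.2 rad and height (world z) of cover below 0.008 m and angle between cover's own z axis and vertical below 0.05 rad and linear speed of cover below 0.02 m/s and contact force between cover and pad above 0.5 N); the robot touches nothing.
It also fails if it takes over 58 s, if anything falls off the work surface, if the arm or the gripper's body presses on something with over 40 N, if the wrist force passes 120 N, or if a joint passes its speed limit or range.

ROBOT

A 6-joint arm with a two-finger parallel gripper is mounted at the origin on a cart in front of the work surface, level with it; the furniture and walls round the work are solid. World frame = base frame: x ahead of the robot, y to its left, z up, the work surface at z = 0. Lengths are in m, angles in rad, forces in N, time in s.
With the tool pointing down it reaches from about 0.225 to 0.875 m from the base axis. Payload 3.4 kg.
Tool frame: the origin (TCP) lies at the centre of the arm's flange, where the gripper is bolted on; the fingertips stand 173 mm ahead of it and the grasp point (between the pads) lies 155 mm ahead of it; z points along the fingers, y is the line along which they close (so a half turn about z gives the same grasp; the last joint's range is limited). The gripper opens to 85 mm and grips with 20 to 120 N. Pads are 22 mm wide; open, the fingers measure 114 mm over their backs; the gripper's body (76 mm by 85 mm) begins 54 mm behind the grasp point. The pads swing forward as they close: fully open they stand 13 mm farther back than shut.
Start: joints at [-1.222, 0.276, 1.505, -0, 1.361, -0.121], TCP at [0.26, -0.513, 0.405] pointing down, gripper open.
Joint ranges: [-2.89, 2.89], [-0.75, 2.08], [0.22, 2.7], [-1.18, 4.32], [0.11, 2.71], [-2.7, 2.7]. Speed limits (rad/s): [2.57, 2.57, 3.14, 3.14, 3.14, 3.14].

INTERFACE

Orientations are given as [roll, pitch, yaw] about the fixed x, y, z axes, in that order (R = Rz(yaw) Ry(pitch) Rx(roll)).
In Python, from workcell import bot gives the robot as it stands.
- The arm moves only by the tool move_arm, never from a script. Its argument "steps" is a list of rows, each a list of 3 entries, a list of its own where there are three numbers: the shift along the tool's x, y, z in m, then the turn, a rotation vector about the tool's x, y, z in rad, then the opening, from 0 (shut) to 1 (fully open). A call has 1 to 5 rows; each row is the pose to reach, as a shift and turn from the pose commanded when the call began, along the tool's axes at that moment; what a row does not reach only later rows make up. A row lasts 1/12 s, in which the tool goes at most 41.7 mm and 7.16 degrees, less where a joint would pass 70% of its speed; a pose out of reach is approached as far as the arm can. A call with a gripper value outside its range is refused whole. The fingers move at their own pace and stop on an object; "squeeze" is the grip in N (left out, the last holds). Time passes only in rows, so rows that repeat a pose let the fingers close. It gives the time, the measured TCP pose, the force, the opening and the grip force at its end, in the units of the state.
- bot.state(): the state, without advancing time (a new reading comes with each control period).
- bot.camera(name): name is "side" or "top"; returns the picture (480x640x3 uint8, blue, green, red); there is no depth.
- bot.camera_params(name): a dict with "camera_matrix" (3x3 intrinsics, pixels), "R" (3x3) and "t" (3): a world point X has camera coordinates R X + t. Camera axes: x right, y down, z forward; pixel columns grow to the right and rows downward; lengths in m; the calibration is good to about 2 mm. A picture is of the moment at which its call begins. camera_params takes no time and is no camera call.
- bot.finish_job(): hands the job in; it is judged then, once.
The state is a dict: "clock": time; "joints": joint angles; "qvel": joint speeds; "joint_torque": joint torques, N m; "tcp_pos": TCP position; "orientation": TCP orientation; "wrist_force": force on the tool from outside, world axes, zero at the start; "torque": the same for the moment, N m; "width": finger opening in m; "grip_force": force on a finger pad.
Only numpy, scipy, OpenCV 4.12 (cv2) and the standard library are available. Lean on these libraries where they do the work, as an engineer would, in place of code of your own. Each camera call takes 0.05 s, during which the arm holds its last target. There are 200 camera calls.

## Working session

There is one attempt and no reset: what is moved stays moved. The work goes in short steps, Python scripts to look and compute and a tool call to move; the robot and the scene stay as the last step left them, time stands still between calls to the robot, and variables do not carry over. Pictures are saved under pics/ and viewed, at most 10 in all, crops included, and the job is handed in when it is done.

Besides the shell and the picture viewer there is one more tool, called after "Call:" as name(argument=value, ...), one argument or row to a line, values as JSON. move_arm: Moves the arm, as the interface text tells. Its arguments: {"type":"object","properties":{"steps":{"type":"array","items":{"type":"array"}},"squeeze":{"type":"number"}},"required":["steps"]}

```bash
mkdir -p pics; cat > h.py <<'E'
import numpy as np,cv2
from workcell import bot
def snap(n,f):
    im=bot.camera(n); cv2.imwrite(f'pics/{f}.png',im); return im
def w(n,px,z):
    p=bot.camera_params(n);K,R,t=[np.array(p[k],float) for k in('camera_matrix','R','t')]
    d=R.T@np.linalg.inv(K)@np.array([px[0],px[1],1.]);c=-R.T@t.ravel()
    return c+d*(z-c[2])/d[2]
def pix(n,X):
    p=bot.camera_params(n);K,R,t=[np.array(p[k],float) for k in('camera_matrix','R','t')]
    q=K@(R@np.array(X)+t.ravel());return q[:2]/q[2]
E
python3 - <<'E'
from h import *
snap('top','t0');snap('side','s0');print(bot.state())
for n in('top','side'):
    p=bot.camera_params(n);print(n,-np.array(p['R']).T@np.ravel(p['t']),p['R'])
E
```

```text
{'clock': 0.1, 'joints': array([-1.22202830e+00,  2.76531410e-01,  1.50599455e+00, -3.09642722e-05,
        1.36071244e+00, -1.20993294e-01]), 'qvel': array([-1.98553810e-03, -2.40178426e-03, -2.71396186e-03, -1.04080890e-03,
       -1.09260916e-03,  1.86596637e-05]), 'joint_torque': array([ 2.14069813e-03, -4.17699552e+01, -2.46404618e+01, -1.11680350e-05,
        5.88937139e-03,  2.14755642e-05]), 'tcp_pos': array([ 0.26021662, -0.51254106,  0.40393095]), 'orientation': array([-3.13995528e+00, -1.68587619e-04,  4.69767662e-01]), 'wrist_force': array([-0.10322053,  0.12178862,  0.25652114]), 'torque': array([0.018418  , 0.02493876, 0.03124797]), 'grip_force': 0.0, 'width': 0.08489663834011615}
top [0.44805186 0.23894971 0.90524851] [[-0.00460528 -0.99996065 -0.00758269]
 [-0.9968478   0.00519127 -0.07916758]
 [ 0.07920383  0.0071942  -0.99683248]]
side [0.39806239 1.00866695 0.404798  ] [[-0.98807482 -0.15203193 -0.024381  ]
 [-0.0365525   0.38542096 -0.92201659]
 [ 0.14957291 -0.9101302  -0.3863819 ]]
```

View pics/t0.png

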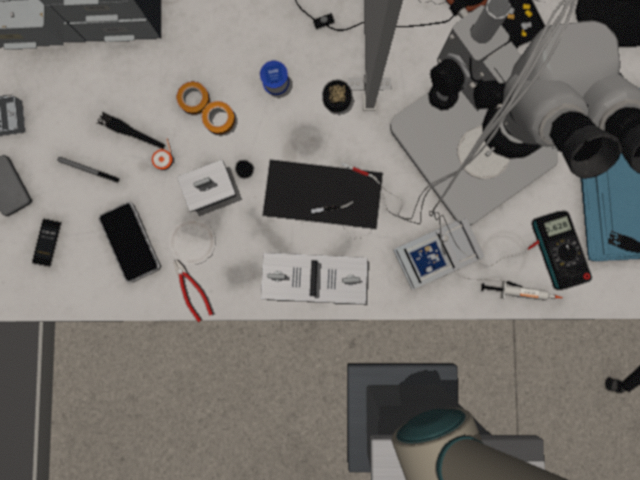

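View pics/s0.png

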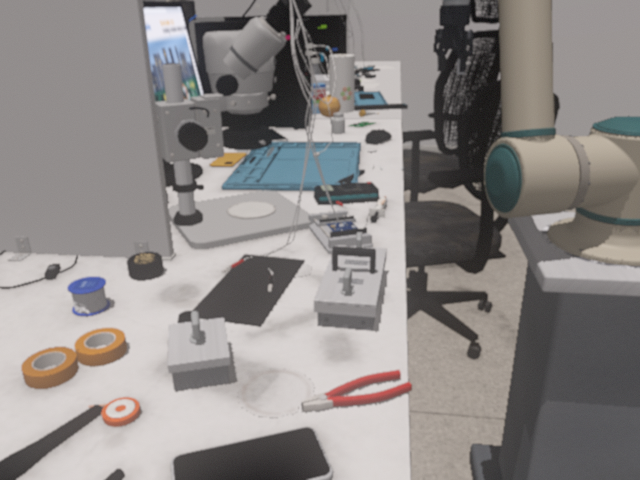

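```bash
python3 - <<'E'
from h import *
im=cv2.imread('pics/t0.png');cv2.imwrite('pics/t0c.png',cv2.resize(im[150:315,240:400],None,fx=3.6,fy=3.6,interpolation=cv2.INTER_CUBIC))
im=cv2.imread('pics/s0.png');cv2.imwrite('pics/s0c.png',cv2.resize(im[225:345,180:400],None,fx=3.6,fy=3.6,interpolation=cv2.INTER_CUBIC))
E
```

```text
(no output)
```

View pics/t0c.png

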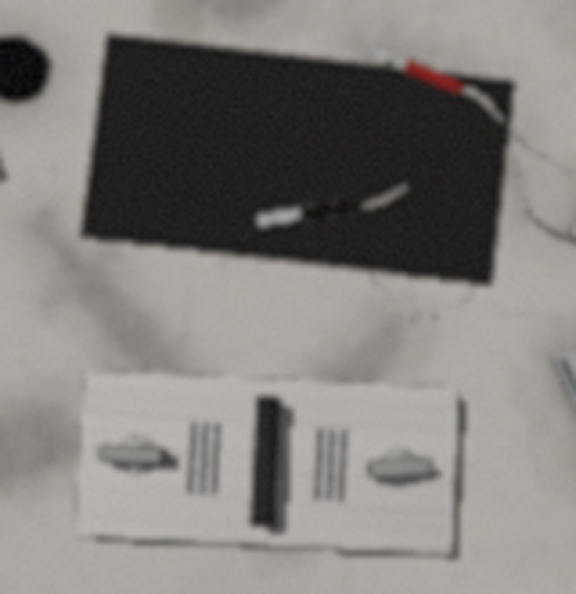

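View pics/s0c.png

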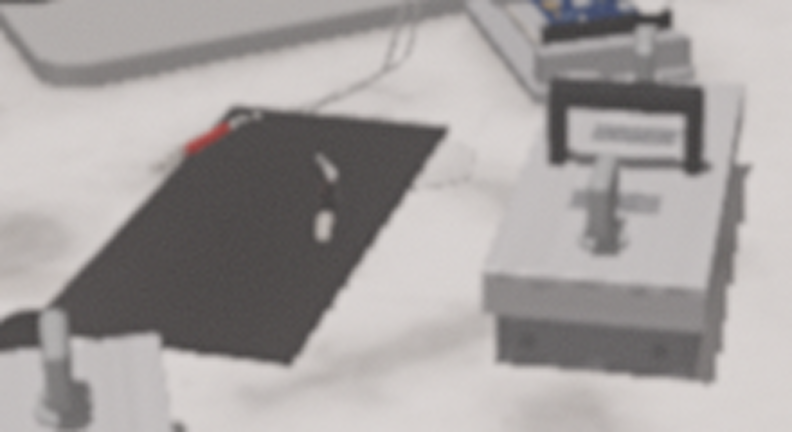

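```bash
python3 - <<'E'
from h import *
def c(u,v,z): return w('top',((u+.5)/3.6+239.5,(v+.5)/3.6+149.5),z)[:2]
r=lambda a:np.round(a,4)
P=[c(*p,.004) for p in[(108,36),(514,82),(491,283),(83,236)]]
C=[c(*p,.043) for p in[(85,373),(462,390),(455,555),(78,538)]]
for n,Q in(('pad',P),('cover',C)):
    Q=np.array(Q);y=(Q[0]+Q[3]-Q[1]-Q[2])/2;x=(Q[0]+Q[1]-Q[2]-Q[3])/2
    print(n,r(Q.mean(0)),np.linalg.norm(x),np.linalg.norm(y),'yaw',np.arctan2(-y[0],y[1]),np.arctan2(x[1],x[0]))
hs=[c(268,398,.081),c(262,525,.081)];print('handle',r(hs),r(np.mean(hs,0)),np.arctan2(*(hs[0]-hs[1])[::-1]))
L=c(137,453,.075);R=c(402,467,.075);print('screws',r(L),r(R),np.linalg.norm(L-R),np.arctan2(-(L-R)[0],(L-R)[1]),r((L+R)/2))
E
```

```text
pad [0.6113 0.2483] 0.10923996038784926 0.2193193159316303 yaw -0.12096342858388227 -0.122199520861063
cover [0.4487 0.2631] 0.0831115591447934 0.19057073917129944 yaw -0.04952338843854896 -0.04551146310654184
handle [[0.4803 0.2628]
 [0.4192 0.2659]] [0.4498 0.2644] -0.05012318436578284
screws [0.4541 0.3268] [0.4467 0.198 ] 0.12905708540785407 -0.05723882438168205 [0.4504 0.2624]
```

Call:
move_arm(
  steps=[
    [[0.0244,-0.0274,0],[0,0,0],0.35],
    [[0.0487,-0.0549,0],[0,0,0],0.35],
    [[0.0731,-0.0823,0],[0,0,0],0.35],
    [[0.0974,-0.1098,0],[0,0,0],0.35],
    [[0.1218,-0.1372,0],[0,0,0],0.35],
  ],
  squeeze=40,
)

```text
clock: 0.52
tcp_pos: [0.3067, -0.3335, 0.4042]
orientation: [-3.141, -0.0, 0.469]
wrist_force: [0.1, -0.0, -0.0]
width: 0.0302
grip_force: 0.0
```

Call:
move_arm(
  steps=[
    [[0.0244,-0.0274,0],[0,0,0],0.35],
    [[0.0487,-0.0549,0],[0,0,0],0.35],
    [[0.0731,-0.0823,0],[0,0,0],0.35],
    [[0.0974,-0.1098,0],[0,0,0],0.35],
    [[0.1218,-0.1372,0],[0,0,0],0.35],
  ],
)

```text
clock: 0.93
tcp_pos: [0.353, -0.1559, 0.4045]
orientation: [-3.141, 0.0, 0.469]
wrist_force: [0.9, -0.4, -0.2]
width: 0.0298
grip_force: 0.0
```

Call:
move_arm(
  steps=[
    [[0.0244,-0.0274,0],[0,0,0],0.35],
    [[0.0487,-0.0549,0],[0,0,0],0.35],
    [[0.0731,-0.0823,0],[0,0,0],0.35],
    [[0.0974,-0.1098,0],[0,0,0],0.35],
    [[0.1218,-0.1372,0],[0,0,0],0.35],
  ],
)

```text
clock: 1.35
tcp_pos: [0.3995, 0.0216, 0.4046]
orientation: [3.141, 0.0, 0.47]
wrist_force: [0.9, 0.1, 0.3]
width: 0.0298
grip_force: 0.0
```

Call:
move_arm(
  steps=[
    [[0.0244,-0.0274,0],[0,0,0],0.35],
    [[0.0487,-0.0549,0],[0,0,0],0.35],
    [[0.0731,-0.0823,0],[0,0,0],0.35],
    [[0.0974,-0.1098,0],[0,0,0],0.35],
    [[0.1218,-0.1372,0],[0,0,0],0.35],
  ],
)

```text
clock: 1.77
tcp_pos: [0.4461, 0.1992, 0.4044]
orientation: [3.141, 0.001, 0.47]
wrist_force: [-0.4, -0.6, 0.2]
width: 0.0302
grip_force: 0.0
```

Call:
move_arm(
  steps=[
    [[0,0,0],[0,0,-0.11],0.35],
    [[0,0,0],[0,0,-0.22],0.35],
    [[0,0,0],[0,0,-0.33],0.35],
    [[0,0,0],[0,0,-0.44],0.35],
    [[0,0,0],[0,0,-0.54],0.35],
  ],
)

```text
clock: 2.18
tcp_pos: [0.4461, 0.1974, 0.4041]
orientation: [-3.141, 0.001, 1.016]
wrist_force: [-0.6, 0.1, 0.3]
width: 0.0298
grip_force: 0.0
```

Call:
move_arm(
  steps=[
    [[0,0,0],[0,0,-0.11],0.35],
    [[0,0,0],[0,0,-0.22],0.35],
    [[0,0,0],[0,0,-0.33],0.35],
    [[0,0,0],[0,0,-0.44],0.35],
    [[0,0,0],[0,0,-0.54],0.35],
  ],
)

```text
clock: 2.6
tcp_pos: [0.4461, 0.1971, 0.4042]
orientation: [-3.141, 0.0, 1.555]
wrist_force: [-0.2, -0.5, -0.3]
width: 0.0298
grip_force: 0.0
```

```bash
cat >> h.py <<'E'
from scipy.spatial.transform import Rotation as Ro
def to(x,y,z,yaw):
    s=bot.state();R=Ro.from_euler('xyz',s['orientation'])
    T=Ro.from_euler('xyz',[np.pi,0,yaw])
    print('t',s['clock'],'shift',np.round(R.inv().apply(np.array([x,y,z])-s['tcp_pos']),4),'turn',np.round((R.inv()*T).as_rotvec(),3))
E
python3 -c "
from h import *
to(.4463,.1972,.28,1.55)"
```

```text
t 2.6 shift [1.000e-04 3.000e-04 1.242e-01] turn [-0.001  0.     0.005]
```

Call:
move_arm(
  steps=[
    [[0,0,0.03],[0,0,0],0.35],
    [[0,0,0.06],[0,0,0],0.35],
    [[0,0,0.09],[0,0,0],0.35],
    [[0,0,0.12],[0,0,0],0.35],
    [[0,0,0.14],[0,0,0],0.35],
  ],
)

```text
clock: 3.02
tcp_pos: [0.445, 0.1968, 0.262]
orientation: [-3.138, 0.001, 1.55]
wrist_force: [0.0, -0.3, 0.5]
width: 0.0303
grip_force: 0.0
```

```bash
python3 - <<'E'
from h import *
a=snap('top','t1')[220:320,240:400];b=snap('side','s1')[200:340,290:420]
a=cv2.resize(a,(640,400),interpolation=2);b=cv2.resize(b,(557,600),interpolation=2)[:,:]
o=np.zeros((600,800,3),np.uint8);o[:250,:400]=cv2.resize(a,(400,250));o[:431,400:]=cv2.resize(b,(400,431));cv2.imwrite('pics/c1.png',o)
to(.4463,.1972,.228,1.55)
E
```

```text
t 3.1167 shift [0.0007 0.0021 0.0333] turn [-0.008  0.003 -0.   ]
```

View pics/c1.png

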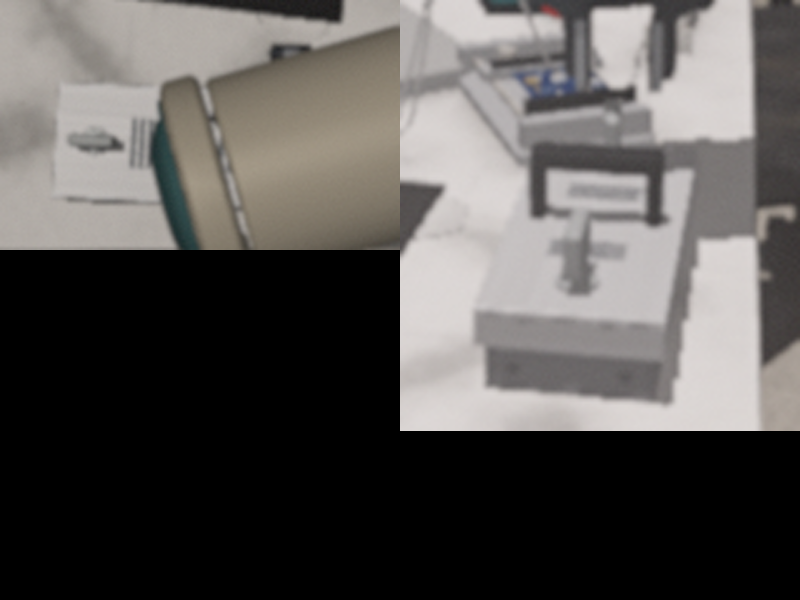

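Call:
move_arm(
  steps=[
    [[0,0.001,0.017],[0,0,0],0.35],
    [[0.0005,0.0015,0.034],[0,0,0],0.35],
    [[0.0005,0.0015,0.034],[0,0,0],0.35],
    [[0.0005,0.0015,0.034],[0,0,0],0],
    [[0.0005,0.0015,0.034],[0,0,0],0],
  ],
  squeeze=30,
)

```text
clock: 3.53
tcp_pos: [0.4477, 0.1978, 0.2319]
orientation: [-3.141, -0.0, 1.55]
wrist_force: [-0.2, -0.2, 3.5]
width: 0.0086
grip_force: 33.1
```

Call:
move_arm(
  steps=[
    [[0,0,0],[0,0,0],0],
    [[0,0,0],[0,0,0],0],
    [[0,0,0],[0,0,0],0],
  ],
)

```text
clock: 3.78
tcp_pos: [0.4476, 0.1977, 0.2318]
orientation: [3.141, -0.0, 1.55]
wrist_force: [-4.4, 0.3, 6.4]
width: 0.0085
grip_force: 33.5
```

Call:
move_arm(
  steps=[
    [[0,0,0],[0,0,-0.1],0],
    [[0,0,0],[0,0,-0.2],0],
    [[0,0,0],[0,0,-0.3],0],
    [[0,0,0],[0,0,-0.4],0],
    [[0,0,0],[0,0,-0.5],0],
  ],
)

```text
clock: 4.2
tcp_pos: [0.4478, 0.1978, 0.2318]
orientation: [3.141, -0.0, 2.054]
wrist_force: [-3.9, 0.4, 5.6]
width: 0.0081
grip_force: 33.4
```

Call:
move_arm(
  steps=[
    [[0,0,0],[0,0,-0.1],0],
    [[0,0,0],[0,0,-0.2],0],
    [[0,0,0],[0,0,-0.3],0],
    [[0,0,0],[0,0,-0.4],0],
    [[0,0,0],[0,0,-0.5],0],
  ],
)

```text
clock: 4.62
tcp_pos: [0.4478, 0.1979, 0.2318]
orientation: [3.14, 0.0, 2.554]
wrist_force: [-2.4, 0.6, 5.0]
width: 0.0082
grip_force: 33.4
```

Call:
move_arm(
  steps=[
    [[0,0,0],[0,0,-0.1],0],
    [[0,0,0],[0,0,-0.2],0],
    [[0,0,0],[0,0,-0.3],0],
    [[0,0,0],[0,0,-0.4],0],
    [[0,0,0],[0,0,-0.47],0],
  ],
)

```text
clock: 5.03
tcp_pos: [0.4478, 0.1979, 0.2318]
orientation: [3.14, 0.001, 3.024]
wrist_force: [-3.1, 2.1, 5.1]
width: 0.0079
grip_force: 33.4
```

```bash
python3 - <<'E'
from h import *
s=bot.state();print(s['torque'],s['wrist_force'],s['orientation'],s['tcp_pos'])
E
```

```text
[ 0.19493024  0.51325453 -0.05141172] [-3.12269297  2.06284982  5.11188899] [3.14031312e+00 9.70419211e-04 3.02353405e+00] [0.44784265 0.19794286 0.23179361]
```

Call:
move_arm(
  steps=[
    [[0,0,0],[0,0,-0.05],0],
    [[0,0,0],[0,0,-0.08],0],
    [[0,0,0],[0,0,-0.08],0],
  ],
)

```text
clock: 5.28
tcp_pos: [0.4479, 0.198, 0.2318]
orientation: [3.14, 0.001, 3.1]
wrist_force: [-3.7, 0.4, 6.2]
width: 0.0081
grip_force: 33.4
```

```bash
python3 - <<'E'
from h import *
s=bot.state();print(s['torque'],s['wrist_force'],s['orientation'],s['tcp_pos'])
E
```

```text
[ 0.1539921   0.52474492 -0.19701811] [-3.70524882  0.44818589  6.22727092] [3.14024532e+00 1.11936604e-03 3.09951495e+00] [0.44785311 0.19795058 0.23182875]
```

Call:
move_arm(
  steps=[
    [[0,0,0],[0,0,0],0.35],
    [[0,0,0],[0,0,0],0.35],
    [[0,0,-0.03],[0,0,0],0.35],
    [[0,0,-0.06],[0,0,0],0.35],
    [[0,0,-0.09],[0,0,0],0.35],
  ],
)

```text
clock: 5.7
tcp_pos: [0.448, 0.1975, 0.3215]
orientation: [-3.141, -0.0, 3.1]
wrist_force: [1.4, 0.2, 0.5]
width: 0.0298
grip_force: 0.0
```

Call:
move_arm(
  steps=[
    [[0,0.026,0],[0,0,0.1],0.35],
    [[0,0.053,0],[0,0,0.2],0.35],
    [[0,0.08,0],[0,0,0.3],0.35],
    [[0,0.106,0],[0,0,0.4],0.35],
    [[0,0.132,0],[0,0,0.5],0.35],
  ],
)

```text
clock: 6.12
tcp_pos: [0.4536, 0.3307, 0.3209]
orientation: [3.141, 0.001, 2.595]
wrist_force: [0.4, 0.7, 0.7]
width: 0.03
grip_force: 0.0
```

Call:
move_arm(
  steps=[
    [[0,0,0],[0,0,0.11],0.35],
    [[0,0,0],[0,0,0.22],0.35],
    [[0,0,0],[0,0,0.33],0.35],
    [[0,0,0],[0,0,0.44],0.35],
    [[0,0,0],[0,0,0.55],0.35],
  ],
)

```text
clock: 6.53
tcp_pos: [0.4536, 0.3297, 0.3206]
orientation: [3.141, 0.0, 2.045]
wrist_force: [0.9, 0.6, 0.0]
width: 0.0302
grip_force: 0.0
```

Call:
move_arm(
  steps=[
    [[0,0,0],[0,0,0.11],0.35],
    [[0,0,0],[0,0,0.22],0.35],
    [[0,0,0],[0,0,0.33],0.35],
    [[0,0,0],[0,0,0.44],0.35],
    [[0,0,0],[0,0,0.5],0.35],
  ],
)

```text
clock: 6.95
tcp_pos: [0.4537, 0.3295, 0.3207]
orientation: [3.14, -0.0, 1.545]
wrist_force: [-1.0, -0.3, 0.0]
width: 0.03
grip_force: 0.0
```

```bash
python3 - <<'E'
from h import *
to(.454,.3298,.230,1.55)
a=snap('top','t2')[220:320,240:400];b=snap('side','s2')[200:340,290:420]
o=np.zeros((431,800,3),np.uint8);o[:250,:400]=cv2.resize(a,(400,250));o[:431,400:]=cv2.resize(b,(400,431));cv2.imwrite('pics/c2.png',o)
E
```

```text
t 6.95 shift [0.0003 0.0002 0.0907] turn [ 0.001 -0.    -0.005]
```

View pics/c2.png

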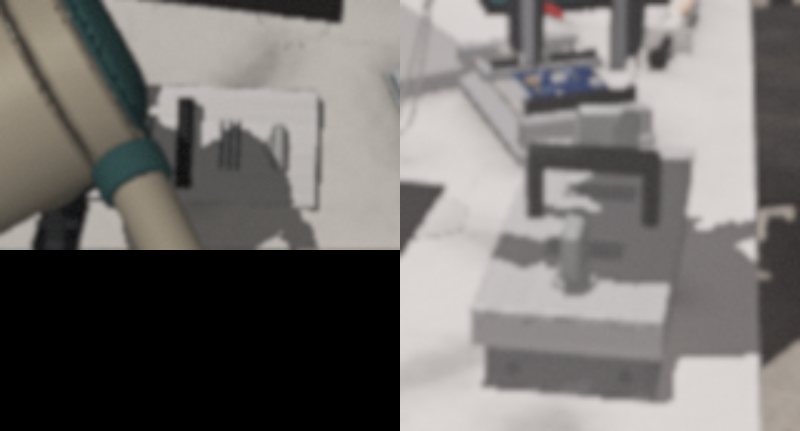

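Call:
move_arm(
  steps=[
    [[0,0,0.03],[0,0,0],0.35],
    [[0,0,0.06],[0,0,0],0.35],
    [[0,0,0.08],[0,0,0],0.35],
    [[0,0,0.091],[0,0,0],0.35],
    [[0,0,0.091],[0,0,0],0.35],
  ],
)

```text
clock: 7.47
tcp_pos: [0.4525, 0.3289, 0.2269]
orientation: [-3.137, 0.003, 1.551]
wrist_force: [-0.1, 0.1, 0.2]
width: 0.0302
grip_force: 0.0
```

Call:
move_arm(
  steps=[
    [[0,0,0],[0,0,0],0],
    [[0,0,0],[0,0,0],0],
    [[0,0,0],[0,0,0],0],
    [[0,0,0],[0,0,0],0],
  ],
)

```text
clock: 7.8
tcp_pos: [0.4537, 0.3297, 0.2306]
orientation: [3.14, -0.001, 1.55]
wrist_force: [-0.3, 0.8, -1.4]
width: 0.008
grip_force: 33.7
```

Gripped on the wing; turn it.

Call:
move_arm(
  steps=[
    [[0,0,0],[0,0,-0.1],0],
    [[0,0,0],[0,0,-0.2],0],
    [[0,0,0],[0,0,-0.3],0],
    [[0,0,0],[0,0,-0.4],0],
    [[0,0,0],[0,0,-0.5],0],
  ],
)

```text
clock: 8.22
tcp_pos: [0.4534, 0.3297, 0.2304]
orientation: [3.14, -0.0, 2.055]
wrist_force: [-0.6, 1.1, -0.5]
width: 0.0082
grip_force: 33.8
```

Call:
move_arm(
  steps=[
    [[0,0,0],[0,0,-0.1],0],
    [[0,0,0],[0,0,-0.2],0],
    [[0,0,0],[0,0,-0.3],0],
    [[0,0,0],[0,0,-0.4],0],
    [[0,0,0],[0,0,-0.5],0],
  ],
)

```text
clock: 8.63
tcp_pos: [0.4535, 0.3298, 0.2304]
orientation: [3.14, 0.0, 2.555]
wrist_force: [0.3, 0.6, -1.5]
width: 0.008
grip_force: 33.8
```

Call:
move_arm(
  steps=[
    [[0,0,0],[0,0,-0.1],0],
    [[0,0,0],[0,0,-0.2],0],
    [[0,0,0],[0,0,-0.3],0],
    [[0,0,0],[0,0,-0.4],0],
    [[0,0,0],[0,0,-0.47],0],
  ],
)

```text
clock: 9.05
tcp_pos: [0.4535, 0.3298, 0.2304]
orientation: [3.14, 0.001, 3.024]
wrist_force: [0.2, 1.6, -1.1]
width: 0.0079
grip_force: 33.8
```

Call:
move_arm(
  steps=[
    [[0,0,0],[0,0,-0.05],0],
    [[0,0,0],[0,0,-0.08],0],
    [[0,0,0],[0,0,-0.08],0],
  ],
)

```text
clock: 9.3
tcp_pos: [0.4535, 0.3298, 0.2304]
orientation: [3.14, 0.001, 3.1]
wrist_force: [-0.5, 1.2, 0.8]
width: 0.0083
grip_force: 33.9
```

```bash
python3 - <<'E'
from h import *
s=bot.state();print(s['torque'],s['wrist_force'],s['orientation'],s['tcp_pos'])
E
```

```text
[0.24355134 0.07519861 0.03887516] [-0.48248537  1.24271869  0.80752078] [3.14034905e+00 1.21985511e-03 3.10022885e+00] [0.45345537 0.32982625 0.23039824]
```

Call:
move_arm(
  steps=[
    [[0,0,0],[0,0,0],0.35],
    [[0,0,0],[0,0,0],0.35],
    [[0,0,-0.03],[0,0,0],0.35],
    [[0,0,-0.06],[0,0,0],0.35],
    [[0,0,-0.09],[0,0,0],0.35],
  ],
)

```text
clock: 9.72
tcp_pos: [0.4532, 0.3293, 0.3205]
orientation: [-3.141, -0.001, 3.099]
wrist_force: [1.5, -0.2, -0.1]
width: 0.0301
grip_force: 0.0
```

Call:
move_arm(
  steps=[
    [[0,-0.02,0],[0,0,0],0.45],
    [[0,-0.04,0],[0,0,0],0.45],
    [[0,-0.066,0],[0,0,0],0.45],
    [[0,-0.066,0],[0,0,0],0.45],
    [[0,-0.066,0],[0,0,0],0.45],
  ],
)

```text
clock: 10.13
tcp_pos: [0.4505, 0.2627, 0.3201]
orientation: [3.141, 0.001, 3.097]
wrist_force: [0.0, -0.2, 0.3]
width: 0.0381
grip_force: 0.0
```

```bash
python3 - <<'E'
from h import *
to(.4506,.2639,.229,3.095)
a=snap('top','t3')[220:320,240:400];b=snap('side','s3')[200:340,290:420]
o=np.zeros((431,800,3),np.uint8);o[:250,:400]=cv2.resize(a,(400,250));o[:431,400:]=cv2.resize(b,(400,431));cv2.imwrite('pics/c3.png',o)
E
```

```text
t 10.1333 shift [0.     0.0012 0.0911] turn [0.    0.001 0.002]
```

View pics/c3.png

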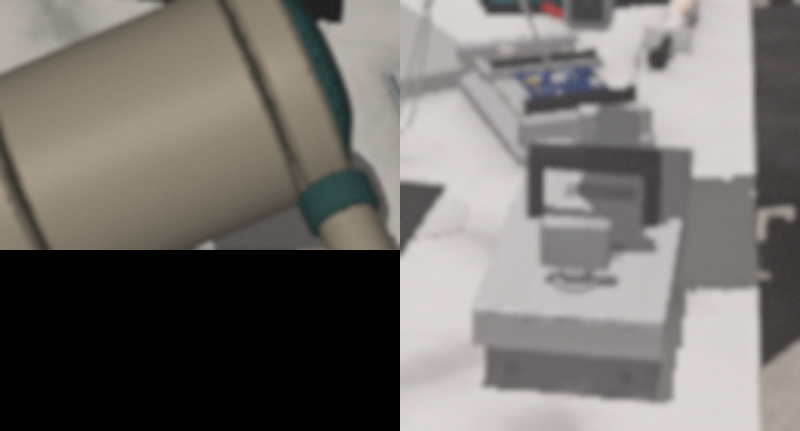

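Call:
move_arm(
  steps=[
    [[0,0.001,0.03],[0,0,0],0.45],
    [[0,0.001,0.06],[0,0,0],0.45],
    [[0,0.001,0.08],[0,0,0],0.45],
    [[0,0.001,0.092],[0,0,0],0.45],
    [[0,0.001,0.092],[0,0,0],0.45],
  ],
  squeeze=80,
)

```text
clock: 10.65
tcp_pos: [0.4496, 0.2651, 0.2248]
orientation: [-3.139, -0.005, 3.101]
wrist_force: [-0.4, 0.1, 1.1]
width: 0.0386
grip_force: 0.0
```

Call:
move_arm(
  steps=[
    [[0,0,0],[0,0,0],0],
    [[0,0,0],[0,0,0],0],
    [[0,0,0],[0,0,0],0],
    [[0,0,0],[0,0,0],0],
    [[0,0,0],[0,0,0],0],
  ],
)

```text
clock: 11.07
tcp_pos: [0.451, 0.265, 0.2287]
orientation: [3.14, 0.002, 3.1]
wrist_force: [-1.0, 1.1, 1.7]
width: 0.0109
grip_force: 78.5
```

Call:
move_arm(
  steps=[
    [[0,0,-0.004],[0,0,0],0],
    [[0,0,-0.008],[0,0,0],0],
    [[0,0,-0.013],[0,0,0],0],
    [[0,0,-0.018],[0,0,0],0],
    [[0,0,-0.023],[0,0,0],0],
  ],
)

```text
clock: 11.48
tcp_pos: [0.4506, 0.2645, 0.2512]
orientation: [-3.141, 0.0, 3.1]
wrist_force: [0.1, 0.4, -2.1]
width: 0.0103
grip_force: 78.0
```

Call:
move_arm(
  steps=[
    [[0,0,-0.01],[0,0,0],0],
    [[0,0,-0.02],[0,0,0],0],
    [[0,0,-0.03],[0,0,0],0],
    [[0,0,-0.04],[0,0,0],0],
    [[0,0,-0.05],[0,0,0],0],
  ],
)

```text
clock: 11.9
tcp_pos: [0.4506, 0.2646, 0.302]
orientation: [3.141, 0.001, 3.1]
wrist_force: [-0.5, 0.0, -2.5]
width: 0.0104
grip_force: 78.0
```

```bash
python3 - <<'E'
from h import *
to(.6113,.2483,.302,np.pi-.121)
a=snap('top','t4')[130:330,220:420];b=snap('side','s4')[180:360,200:420]
o=np.zeros((400,800,3),np.uint8);o[:400,:400]=cv2.resize(a,(400,400));o[:327,400:]=cv2.resize(b,(400,327));cv2.imwrite('pics/c4.png',o)
E
```

```text
t 11.9 shift [-1.612e-01 -9.600e-03  1.000e-04] turn [0.    0.001 0.079]
```

View pics/c4.png

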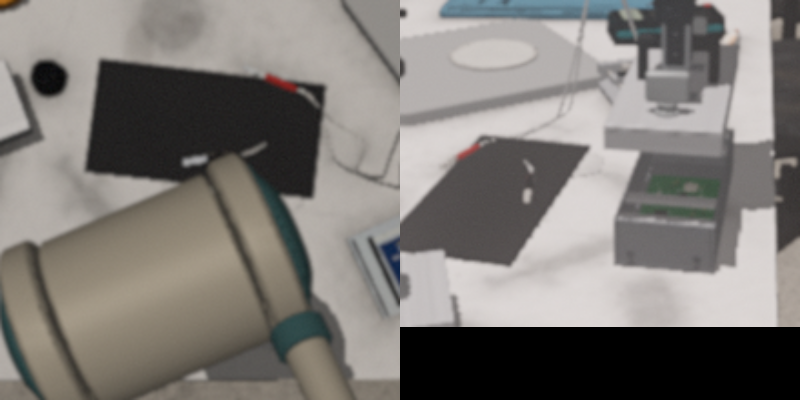

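Call:
move_arm(
  steps=[
    [[-0.03,-0.002,0],[0,0,0.02],0],
    [[-0.065,-0.004,0],[0,0,0.04],0],
    [[-0.1,-0.006,0],[0,0,0.06],0],
    [[-0.135,-0.008,0],[0,0,0.08],0],
    [[-0.161,-0.01,0],[0,0,0.08],0],
  ],
)

```text
clock: 12.42
tcp_pos: [0.6137, 0.2474, 0.3002]
orientation: [3.142, 0.001, 3.019]
wrist_force: [1.3, 0.6, -2.2]
width: 0.0105
grip_force: 78.0
```

Call:
move_arm(
  steps=[
    [[0,0,0.01],[0,0,0],0],
    [[0,0,0.025],[0,0,0],0],
    [[0,0,0.045],[0,0,0],0],
    [[0,0,0.06],[0,0,0],0],
    [[0,0,0.07],[0,0,0],0],
  ],
)

```text
clock: 12.83
tcp_pos: [0.6101, 0.2476, 0.2281]
orientation: [-3.14, -0.004, 3.02]
wrist_force: [-0.3, -0.0, -2.9]
width: 0.0103
grip_force: 78.0
```

```bash
python3 - <<'E'
from h import *
to(.6113,.2483,.209,np.pi-.121)
a=snap('top','t5')[130:330,220:420];b=snap('side','s5')[180:360,180:400]
o=np.zeros((400,800,3),np.uint8);o[:400,:400]=cv2.resize(a,(400,400));o[:327,400:]=cv2.resize(b,(400,327));cv2.imwrite('pics/c5.png',o)
E
```

```text
t 12.8333 shift [-0.0012  0.0009  0.0191] turn [-0.002 -0.004 -0.001]
```

View pics/c5.png

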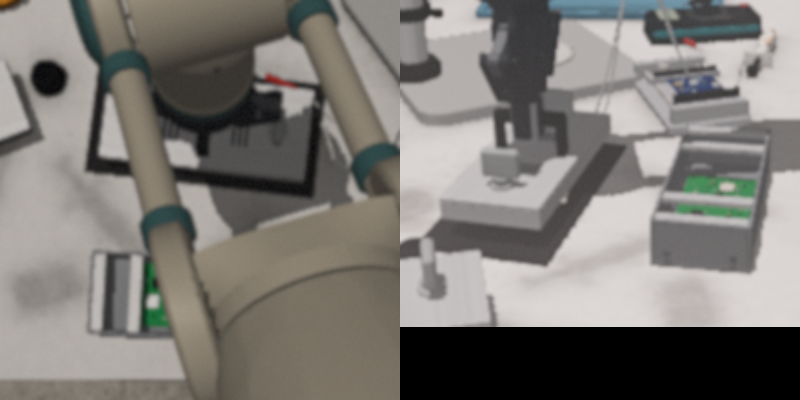

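Call:
move_arm(
  steps=[
    [[0,0,0.004],[0,0,0],0],
    [[0,0,0.008],[0,0,0],0],
    [[0,0,0.012],[0,0,0],0],
    [[0,0,0.015],[0,0,0],0],
    [[0,0,0.018],[0,0,0],0],
  ],
)

```text
clock: 13.35
tcp_pos: [0.6111, 0.2479, 0.2129]
orientation: [3.141, 0.001, 3.02]
wrist_force: [-0.5, 0.8, -2.6]
width: 0.0105
grip_force: 78.0
```

Call:
move_arm(
  steps=[
    [[0,0,0.001],[0,0,0],0],
    [[0,0,0.002],[0,0,0],0],
    [[0,0,0.003],[0,0,0],0],
    [[0,0,0.003],[0,0,0],0],
  ],
)

```text
clock: 13.68
tcp_pos: [0.611, 0.2478, 0.2096]
orientation: [-3.141, 0.0, 3.02]
wrist_force: [0.2, -0.4, -2.0]
width: 0.0103
grip_force: 78.0
```

Call:
move_arm(
  steps=[
    [[0,0,0.0005],[0,0,0],0],
    [[0,0,0.001],[0,0,0],0],
    [[0,0,0.0015],[0,0,0],0],
    [[0,0,0.0015],[0,0,0],0],
  ],
)

```text
clock: 14.02
tcp_pos: [0.6111, 0.2478, 0.2087]
orientation: [3.142, 0.0, 3.02]
wrist_force: [-1.4, -0.1, 1.4]
width: 0.0102
grip_force: 78.6
```

Call:
move_arm(
  steps=[
    [[0,0,0.0005],[0,0,0],0],
    [[0,0,0.0005],[0,0,0],0],
    [[0,0,0.0005],[0,0,0],0.4],
    [[0,0,0.0005],[0,0,0],0.4],
    [[0,0,0.0005],[0,0,0],0.4],
  ],
)

```text
clock: 14.43
tcp_pos: [0.6112, 0.2479, 0.2076]
orientation: [3.141, 0.001, 3.02]
wrist_force: [0.2, -0.5, -0.7]
width: 0.0342
grip_force: 0.0
```

Call:
move_arm(
  steps=[
    [[0,0,-0.02],[0,0,0],0.4],
    [[0,0,-0.04],[0,0,0],0.4],
    [[0,0,-0.07],[0,0,0],0.4],
    [[0,0,-0.1],[0,0,0],0.4],
    [[0,0,-0.13],[0,0,0],0.4],
  ],
)

```text
clock: 14.85
tcp_pos: [0.611, 0.2478, 0.3385]
orientation: [-3.141, -0.001, 3.02]
wrist_force: [0.1, -0.3, -0.9]
width: 0.0344
grip_force: 0.0
```

Call:
move_arm(
  steps=[
    [[0.03,0,0],[0,0,0],0.4],
    [[0.07,0,0],[0,0,0],0.4],
    [[0.11,0,0],[0,0,0],0.4],
    [[0.15,0,0],[0,0,0],0.4],
    [[0.18,0,0],[0,0,0],0.4],
  ],
)

```text
clock: 15.27
tcp_pos: [0.4292, 0.2696, 0.3374]
orientation: [-3.141, -0.002, 3.02]
wrist_force: [0.1, 0.0, -0.3]
width: 0.0339
grip_force: 0.0
```

```bash
python3 - <<'E'
from h import *
a=snap('top','t6')[130:330,220:420];b=snap('side','s6')[180:360,180:400]
o=np.zeros((400,800,3),np.uint8);o[:400,:400]=cv2.resize(a,(400,400));o[:327,400:]=cv2.resize(b,(400,327));cv2.imwrite('pics/c6.png',o)
E
```

```text
(no output)
```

View pics/c6.png

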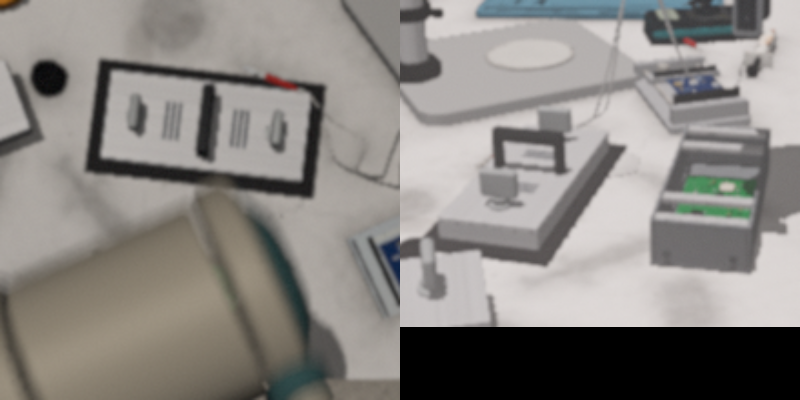

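The cover lies flat, centred on the pad with an even black border, and both wings stand crosswise; the gripper is clear.

```bash
python3 -c "
from workcell import bot
print(bot.finish_job())"
```

```text
the job is handed in; nothing more can be done
None
```

I turned both thumbscrews loose, lifted the cover off, set it down flat and centred on the pad, released it, and handed the job in at about 15 s; the hand-in returned no verdict.

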